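Show the carved stone seal to the inspection camera

TASK

The camera on its tilting stand is nose-down: first turn the stand's tilt knob until the camera plate sits level. Then take the carved stone seal (the one with the sloping top and the raised panel) out of the tray and hold it in the air for the camera: upright, panel squarely facing the lens, panel centred on the lens axis and 11 cm in front of the lens. Do not touch the raised panel or the camera, leave all the other stones and tools where they are, and finish while still holding the seal steady there.

Things in the scene. Friction and masses are not known exactly. Their poses are not given: they have to be found in the camera images.
- cam_stand: Camera stand, fixed: dark steel foot 12 mm thick, from x = -170 to +60 and y = +-75 mm; two aluminium cheeks at x = +-53 mm, tops 111 mm above the table; at x = -130 mm a grey gearbox 50 x 50 x 40 mm that carries the tilt knob. Origin on the table under the middle of the plate's hinge. +y is the horizontal direction in which the lens looks, z up.
- cam_plate: Aluminium plate 88 x 110 x 8 mm hinged between the cheeks, carrying a black camera body 60 x 80 x 56 mm and a lens barrel 44 mm in diameter. Origin on the hinge axis, 100 mm above the table; x along the hinge, y forward along the lens axis, z up: level when z is vertical. Starts nose-down by 5 to 11 degrees. Moves only by the knob: 0.15 rad nose-up per rad clockwise.
- lens (a point): Centre of the lens's front glass: on cam_plate at y = +62 mm, z = +42 mm from its origin (142 mm above the table when level). Axes as cam_plate.
- focus (a point): The point in the air, 110 mm in front of the lens on its axis, where the centre of the seal's panel must be held: on cam_plate at y = +172 mm, z = +42 mm. It moves with the plate. Axes as cam_plate.
- tilt_knob (a joint): Angle of the tilt knob (rad), growing clockwise seen from above, 0 to 2.6, friction 0.04 N m, stays where left. The plate is level at 1.571, when the bar lies along the stand's y with its white mark toward where the lens looks; at 0 the bar lies along the stand's x, mark toward -x. Starts at 0.3 to 1.0.
- tilt_knob_grip (a point): Grip point of the tilt knob: on its vertical axis, at x = -130 mm on the stand, 89 mm above the table. Black bar 42 mm long, 14 mm thick, its top 7 mm above this point, its foot on a 44 mm disc 23 mm below it. The point turns with the bar: x axis along the bar, white mark on the -x end.
- tray: Dark wooden tray, fixed, 110 x 200 x 22 mm (x, y, z), walls and floor 6 mm, three compartments in a row along its y. Origin under its centre. Three stones stand in it, one to a compartment, about 64 mm apart, in any order.
- seal: The carved seal: grey stone, 40 mm (x) by 26 mm (y), standing, about 0.2 kg. Its top slopes from 76 mm high at the back (+y) to 58 mm at the front (-y); the front face has a raised panel 30 mm wide, 44 mm tall, proud by 3 mm. Origin in the centre of its underside, 6 mm above the table in the tray; z up. The 26 mm wide sides (+-x) are plain and free to grip, flat up to 58 mm.
- panel (a point): Centre of the outer surface of the seal's raised panel: 16 mm from the seal's axis towards -y, 30 mm above its underside. Axes as the seal: -y points out of the panel.
- blank: Uncarved stone, 40 x 26 x 64 mm, flat top, standing in the tray. Origin in the centre of its underside. Leave it.
- square_stone: Uncarved stone, 27 x 27 x 72 mm, flat top, standing in the tray. Origin in the centre of its underside. Leave it.
- round_stone: Round stone, 36 mm diameter, 45 mm tall, standing on the table between tray and camera. Origin in the centre of its underside. Leave it.
- whetstone: Grey whetstone 170 x 55 x 22 mm, lying on the table between tray and camera. Origin in the centre of its underside. Leave it.
- mallet: Wooden mallet, 240 mm long, lying along its x, head to +x, origin under its middle. Leave it.
- chisel: Chisel 200 mm long, dark wooden handle, lying along its x, origin under its middle. Leave it.
- dust_brush: Wooden-handled brush 200 mm long, lying along its x, origin under its middle. Leave it.
Things that resemble listed ones, but are neither listed nor needed, are in the scene too. What is shaped like the tray but red is not meant. What is shaped like the blank but orange or red is not meant.

How it is judged:
By the outcome, as a careful person would: the job done as asked, in the order asked, and still so for the second after the job is handed in, while the arm keeps its last pose, push and grip.
It also fails if it takes over 51 s, if anything falls off the work surface, if the arm or the gripper's body presses on something with over 40 N, if the wrist force passes 120 N, or if a joint passes its speed limit or range.

ROBOT

A 6-joint arm with a two-finger parallel gripper is mounted at the origin on the work surface. World frame = base frame: x ahead of the robot, y to its left, z up, the work surface at z = 0. Lengths are in mm, angles in rad, forces in N, time in s.
With the tool pointing down it reaches from about 250 to 725 mm from the base axis. Payload 4 kg.
Tool frame: the origin (TCP) lies between the finger pads; the fingertips stand 17 mm ahead of it and the grasp point (between the pads) lies 2 mm behind it; z points along the fingers, y is the line along which they close (so a half turn about z gives the same grasp; the last joint's range is limited). The gripper opens to 85 mm and grips with 20 to 120 N. Pads are 22 mm wide; open, the fingers measure 114 mm over their backs; the gripper's body (76 mm by 85 mm) begins 54 mm behind the grasp point. The pads swing forward as they close: fully open they stand 13 mm farther back than shut.
Start: joints at [-1.241, 0.241, 0.005, 1.335, 0, 1.571], TCP at [161.925, -473.054, 248.306] pointing down, gripper open.
Joint ranges: [-2.72, 2.72], [-1.05, 1.87], [-1.09, 1.28], [-1.99, 2.15], [-1.42, 1.44], [-3.14, 3.14]. Speed limits (rad/s): [2.79, 2.79, 3.14, 3.14, 3.14, 3.14].

INTERFACE

Orientations are given as a rotation vector (axis times angle).
In Python, from cell import * gives the robot as it stands.
- The arm moves only by the shell command python3 -m pendant 'ROWS' [OPENING] [FORCE]. ROWS is JSON, a list of rows, each a list of 4 numbers: the shift along the tool's x, y, z in m, then the turn about the tool's z in rad. In form: [[dx, dy, dz, roll], ...]. A call has 1 to 12 rows; each row is the pose to reach, as a shift and turn from the pose commanded when the call began, along the tool's axes at that moment; what a row does not reach only later rows make up. A row lasts 1/12 s, in which the tool goes at most 41.7 mm and 7.16 degrees, less where a joint would pass 70% of its speed; a pose out of reach is approached as far as the arm can. A call with a gripper value outside its range is refused whole. OPENING is the opening, from -1 (shut) to 1 (fully open), set as the call begins (- or left out, the last holds). The fingers move at their own pace and stop on an object; FORCE is the grip in N (left out, the last holds). Time passes only in rows, so rows that repeat a pose let the fingers close. It gives the time, the measured TCP pose, the force, the opening and the grip force at its end, in the units of the state.
- sense(): the state, without advancing time (a new reading comes with each control period).
- get_image(name): name is "side" or "top" or "wrist"; returns the picture (400x640x3 uint8, red, green, blue); there is no depth.
- camera_info(name): a dict with "intrinsics" (3x3 intrinsics, pixels), "distortion" ([k1, k2, p1, p2, k3] as OpenCV has them; the pictures are not rectified), "rvec" (rotation vector, rad) and "tvec" (3), from world to camera coordinates, as OpenCV has them. Camera axes: x right, y down, z forward; pixel columns grow to the right and rows downward; lengths in mm; the calibration is good to about 2 mm. A picture is of the moment at which its call begins: read the wrist's pose just before it. camera_info takes no time and is no camera call; for the wrist camera it gives the pose at the moment of the call.
- sign_off(): hands the job in; it is judged then, once.
The state is a dict: "t": time; "joint_pos": joint angles; "qd": joint speeds; "tau": joint torques, N m; "ee_pos": TCP position; "tool_rot": TCP orientation; "ft_force": force on the tool from outside, world axes, zero at the start; "wrist_torque": the same for the moment, N m; "opening": finger opening in mm; "gripper_force": force on a finger pad.
Only numpy, scipy, OpenCV 4.12 (cv2) and the standard library are available. Lean on these libraries where they do the work, as an engineer would, in place of code of your own. Each camera call takes 0.05 s, during which the arm holds its last target. There are 200 camera calls.

## Working session

There is one attempt and no reset: what is moved stays moved. The work goes in short steps, Python scripts to look and compute and a shell command to move; the robot and the scene stay as the last step left them, time stands still between calls to the robot, and variables do not carry over. Pictures are saved under pics/ and viewed, at most 10 in all, crops included, and the job is handed in when it is done.

```bash
mkdir -p pics; ls; python3 - <<'E'
from cell import *
import cv2,numpy as np
for n in ("side","top"):
    im=get_image(n); cv2.imwrite(f"pics/{n}0.png",im[:,:,::-1])
    c=camera_info(n); print(n,c)
print(sense())
E
```

```text
pics
side {'intrinsics': array([[407.38804027,   0.        , 317.86327836],
       [  0.        , 407.38804027, 199.42343092],
       [  0.        ,   0.        ,   1.        ]]), 'distortion': array([-0.01029634,  0.        ,  0.        ,  0.        ,  0.        ]), 'rvec': array([ 1.00383429, -2.45180938,  1.04695051]), 'tvec': array([353.19697998, 263.36700863, 828.85055944])}
top {'intrinsics': array([[395.607361  ,   0.        , 320.2610714 ],
       [  0.        , 395.607361  , 198.43493558],
       [  0.        ,   0.        ,   1.        ]]), 'distortion': array([0.01726231, 0.        , 0.        , 0.        , 0.        ]), 'rvec': array([ 2.13339271, -2.16511525,  0.16060525]), 'tvec': array([  48.77502235,  445.57155642, 1169.73595719])}
{'t': 0.1, 'joint_pos': array([-1.24099741e+00,  2.41310146e-01,  3.86992091e-03,  1.33522156e+00,
        7.76670126e-06,  1.57081573e+00]), 'qd': array([ 0.00019145, -0.00181899,  0.0025469 , -0.00092373,  0.00093869,
       -0.00292832]), 'tau': array([-7.39891561e-05, -3.73138118e+01,  2.53009772e+01,  1.08138766e-02,
        2.78155090e-05,  9.75813776e-06]), 'ee_pos': array([ 161.75455774, -472.54486148,  247.51988218]), 'tool_rot': array([-3.09716505e+00, -5.15370011e-01,  4.68728260e-04]), 'ft_force': array([-0.27158012, -0.37365526,  0.10741506]), 'wrist_torque': array([ 0.00291312, -0.03421397, -0.01619159]), 'gripper_force': 0.0, 'opening': 85.28800279744756}
```

View pics/top0.png

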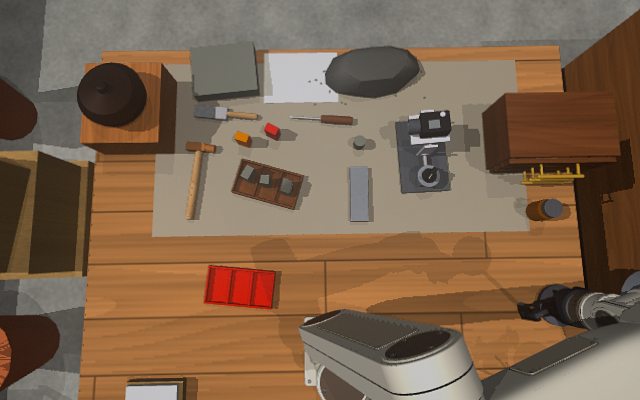

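View pics/side0.png

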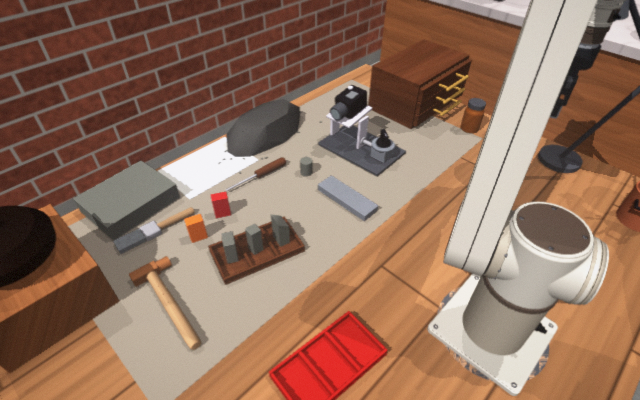

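The top view shows the brown tray at (268,183) with three stones, the stand with its knob at (429,176), and the lens looking image-left. Decoys are the red tray (240,286) and the orange and red blocks (243,138) and (271,130).

Seal candidates are the three stones in the tray, at about (247,172), (265,179) and (287,185) in top. I'll take a close crop.

```bash
cat > h.py <<'E'
import cv2,numpy as np
from cell import *
from scipy.spatial.transform import Rotation as R
def ray(c,px):
    u=cv2.undistortPoints(np.array(px,float).reshape(-1,1,2),c["intrinsics"],c["distortion"]).reshape(-1,2)
    M=cv2.Rodrigues(c["rvec"])[0]; d=np.c_[u,np.ones(len(u))]@M
    return -M.T@c["tvec"].ravel(), d
def onz(c,px,z):
    o,d=ray(c,px); return o+d*((z-o[2])/d[:,2])[:,None]
def proj(c,P): return cv2.projectPoints(np.array(P,float).reshape(-1,1,3),c["rvec"],c["tvec"],c["intrinsics"],c["distortion"])[0].reshape(-1,2)
E
python3 - <<'E'
from h import *
t=cv2.imread("pics/top0.png"); s=cv2.imread("pics/side0.png")
def cr(i,x,y,w,h,k): return cv2.resize(i[y:y+h,x:x+w],None,fx=k,fy=k,interpolation=cv2.INTER_CUBIC)
a=np.hstack([cr(t,225,150,80,60,5),cr(t,385,100,80,60,5)])
a2=np.hstack([cr(s,205,205,100,75,4),cr(t,385,140,80,60,5)])
cv2.imwrite("pics/crop0.png",np.vstack([a,a2]))
c=camera_info("top"); 
print(onz(c,[(429,176)],89),onz(c,[(268,183)],22),onz(c,[(400,122),(449,122),(399,192),(450,190)],12))
E
```

```text
[[ 499.49790595 -275.43310555   89.        ]] [[498.00545526 202.23595564  22.        ]] [[ 690.7466231  -214.86992928   12.        ]
 [ 688.35803379 -370.24155123   12.        ]
 [ 465.74531285 -202.03867439   12.        ]
 [ 469.72422664 -360.09563507   12.        ]]
```

View pics/crop0.png

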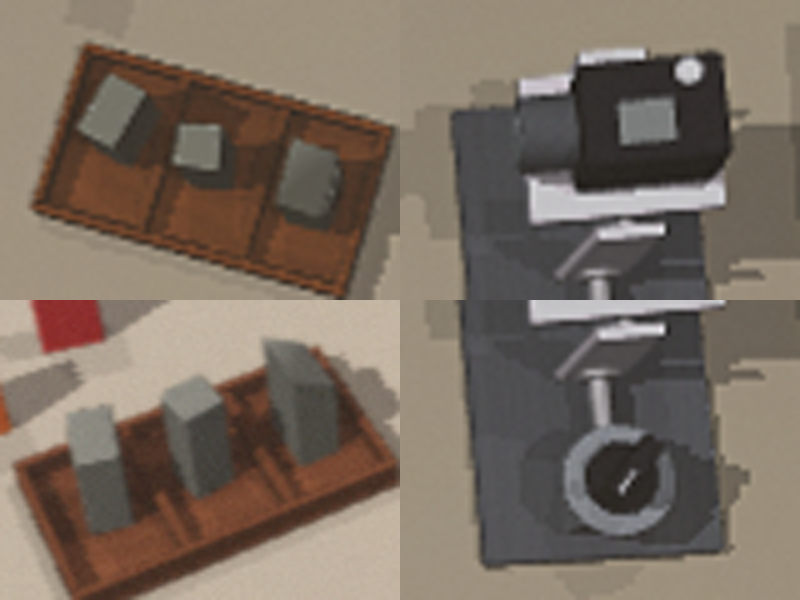

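The close crop confirms the seal is the right-hand stone in the tray, at top pixel (287,185). Its top slopes, and its panel faces image-right, towards world -y. The other two stones have flat tops. The knob disc is at (429,176), but the bar angle is unclear, so I'll look with the wrist camera.

```bash
python3 - <<'E'
from h import *
s=sense(); T=R.from_rotvec(s["tool_rot"]).as_matrix(); c=camera_info("wrist")
M=cv2.Rodrigues(c["rvec"])[0]; o=-M.T@c["tvec"].ravel()
print("cam in tool",T.T@(o-s["ee_pos"]),"cam axes in tool\n",T.T@M.T,"\nK",c["intrinsics"][0],c["distortion"])
# view pose: TCP such that camera looks at knob/foot from above; shift of TCP to (470,-290,330)
print(T, T.T@(np.array([470,-290,330])-s["ee_pos"]))
E
```

```text
cam in tool [  67.99838097    0.21360629 -124.48636713] cam axes in tool
 [[-5.83305706e-04 -9.63008632e-01 -2.69469915e-01]
 [ 9.99999665e-01 -4.07010668e-04 -7.10100508e-04]
 [ 5.74155788e-04 -2.69470239e-01  9.63008546e-01]] 
K [352.51982271   0.         322.33598565] [0.00081222 0.         0.         0.         0.        ]
[[ 9.46113771e-01  3.23833872e-01 -5.96783848e-04]
 [ 3.23834422e-01 -9.46112120e-01  1.76743379e-03]
 [ 7.73049553e-06 -1.86545260e-03 -9.99998260e-01]] [350.75020496 -73.04145356 -82.34129425]
```

```bash
python3 -m pendant '[[0.02,0,-0.02,0],[0.055,-0.005,-0.05,0],[0.095,-0.01,-0.08,0],[0.135,-0.015,-0.08,0],[0.175,-0.02,-0.08,0],[0.215,-0.025,-0.08,0],[0.255,-0.03,-0.08,0],[0.295,-0.035,-0.08,0],[0.335,-0.04,-0.08,0],[0.375,-0.045,-0.08,0],[0.405,-0.05,-0.08,0],[0.415,-0.05,-0.08,0]]' 1; python3 -m pendant '[[0,0,0,0],[0,0,0,0]]'
python3 - <<'E'
from h import *
s=sense(); print(s["ee_pos"],s["joint_pos"],s["t"])
for n in("wrist","top"):
    cv2.imwrite(f"pics/{n}1.png",get_image(n)[:,:,::-1])
np.save("w1.npy",camera_info("wrist"),allow_pickle=True)
E
```

```text
t: 1.1
ee_pos: [542.0, -287.9, 326.5]
tool_rot: [-3.095, -0.524, 0.001]
ft_force: [-1.2, -0.1, -0.7]
opening: 85.5
gripper_force: 0.0
t: 1.27
ee_pos: [538.2, -291.2, 327.3]
tool_rot: [-3.098, -0.517, 0.003]
ft_force: [-0.7, -0.3, 0.3]
opening: 85.7
gripper_force: 0.0
[ 538.15499645 -291.17762428  327.30620143] [-4.95648823e-01  4.68509834e-01  5.35960929e-01  1.64042665e+00
 -6.61575485e-04  2.31523077e+00] 1.2667
```

View pics/wrist1.png

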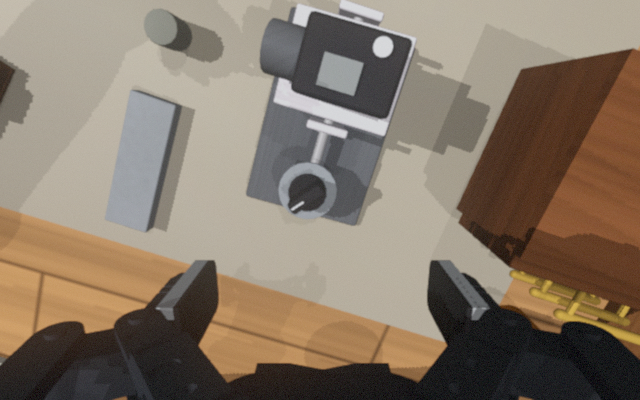

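The wrist view shows the knob at about (307,190) with its white mark towards the lower left at (297,206). The stand foot's corners are near (247,195) and (357,224). Next I'll measure these and project candidate points.

```bash
python3 - <<'E'
from h import *
im=cv2.imread("pics/wrist1.png"); c=np.load("w1.npy",allow_pickle=True).item()
ct=camera_info("top"); it=cv2.imread("pics/top0.png")
g=cv2.cvtColor(im,cv2.COLOR_BGR2GRAY).astype(float)
# edges of foot: sample across, find the strongest gradient, fit line; z=12 top edge
def edge(img,a,b,n=25,w=7):
    gg=cv2.GaussianBlur(cv2.cvtColor(img,cv2.COLOR_BGR2GRAY),(0,0),.8).astype(float)
    a=np.array(a,float);b=np.array(b,float);d=(b-a)/np.linalg.norm(b-a);nn=np.array([-d[1],d[0]]);o=[]
    for k in np.linspace(.05,.95,n):
        q=a+(b-a)*k; off=np.arange(-w,w+.1,.25); P=(q+off[:,None]*nn).astype(np.float32)
        v=cv2.remap(gg.astype(np.float32),P[:,0],P[:,1],1).ravel(); D=np.abs(np.gradient(v)); o.append(P[D.argmax()])
    o=np.array(o); 
    return o
def fit(P):
    vx,vy,x,y=cv2.fitLine(P[:,:2].astype(np.float32),cv2.DIST_HUBER,0,.5,.01).ravel()
    r=np.abs((P[:,0]-x)*vy-(P[:,1]-y)*vx); return np.array([x,y]),np.array([vx,vy]),np.median(r)
for nm,img,cc,segs in(("wrist",im,c,[((248,193),(266,112)),((250,196),(355,223))]),("top",it,ct,[((400,124),(405,190)) if 0 else ((391+6,124),(399,190)),((403,192),(448,190))])):
    for a,b in segs:
        e=edge(img,a,b); p,d,r=fit(onz(cc,e,12)); print(nm,"line pt",p,"ang",np.degrees(np.arctan2(d[1],d[0])),"res",r, "px",e[0],e[-1])
# knob disc ring: top at z=66
m=((g>115)&(g<200)).astype(np.uint8); 
k=cv2.resize(im[155:230,260:360],None,fx=8,fy=8,interpolation=cv2.INTER_CUBIC); cv2.imwrite("pics/knob.png",k[:600,:800])
E
```

```text
wrist line pt [ 530.0841  -208.28146] ang 2.5077527 res 0.19681889352571547 px [246.45953 188.40767] [263.87976 115.77884]
wrist line pt [ 466.97723 -292.90024] ang -87.7911 res 0.6100790767152122 px [255.00096 198.3185 ] [349.06512 224.31335]
top line pt [ 576.97577 -202.2923 ] ang 2.538132 res 0.7961088843439339 px [394.35126 127.38329] [400.39932 186.65457]
top line pt [ 464.34918 -274.7341 ] ang -88.37296 res 0.8521625964418196 px [405.3277  193.64827] [445.7611  190.34975]
```

View pics/knob.png

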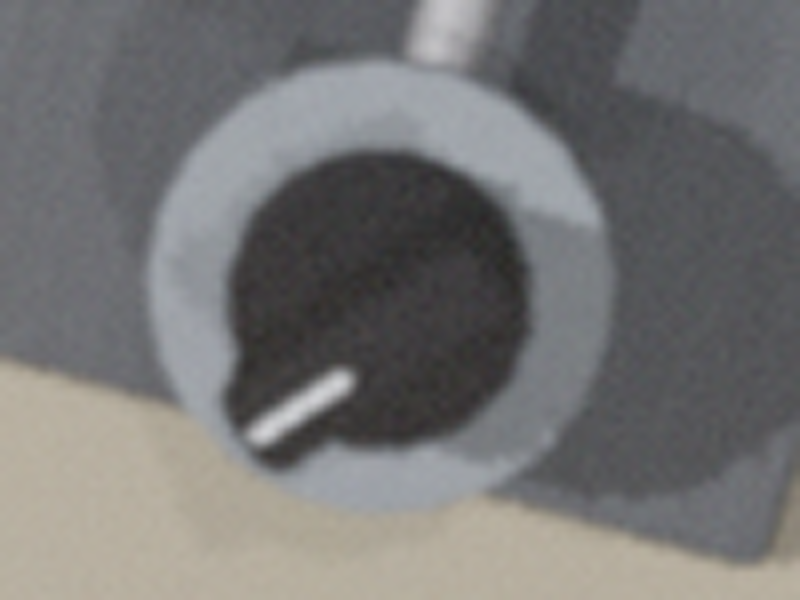

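The knob crop shows the white mark running from crop (262,438) to (345,380), which is full-image (292.7,209.7) to (303.1,202.5). The black disc's centre is at about full-image (307.5,192.2).

```bash
python3 - <<'E'
from h import *
c=np.load("w1.npy",allow_pickle=True).item(); s=sense()
a=onz(c,[(292.7,209.7),(303.1,202.5)],96); print("mark",a, np.degrees(np.arctan2(*(a[0]-a[1])[[1,0]])))
print("disc",onz(c,[(307.5,192.2)],66), "ring z52",onz(c,[(307.6,191.0)],52))
T=R.from_rotvec(s["tool_rot"]).as_matrix();print("cam",ray(c,[(0,0)])[0],T[:,0])
# top view: disc estimates
it=cv2.imread("pics/top0.png")[155:200,405:455]; g=it.max(2)
n,l,st,ce=cv2.connectedComponentsWithStats((g<60).astype(np.uint8))
for i in range(1,n):
    if st[i,4]>60: p=ce[i]+[405,155]; print("top dark",st[i],p,onz(camera_info("top"),[p],70))
E
```

```text
mark [[ 491.13898797 -274.66716831   96.        ]
 [ 502.17555338 -282.63417239   96.        ]] 144.17548035667232
disc [[ 506.8776256  -284.64952404   66.        ]] ring z52 [[ 504.85372304 -284.82602178   52.        ]]
cam [ 601.68807887 -270.43696701  452.72268571] [ 9.46599191e-01  3.22411471e-01 -9.03084339e-04]
top dark [ 17  12  16  16 167] [429.50299401 174.65269461] [[ 507.32545892 -282.60245063   70.        ]]
```

```bash
python3 -m pendant '[[-0.005,-0.003,0.01,-0.12],[-0.010,-0.006,0.03,-0.24],[-0.015,-0.01,0.05,-0.36],[-0.02,-0.013,0.07,-0.48],[-0.025,-0.0165,0.09,-0.6],[-0.0276,-0.0165,0.11,-0.72],[-0.0276,-0.0165,0.12,-0.84],[-0.0276,-0.0165,0.13,-0.96],[-0.0276,-0.0165,0.14,-1.08],[-0.0276,-0.0165,0.15,-1.2],[-0.0276,-0.0165,0.15,-1.32],[-0.0276,-0.0165,0.15,-1.44]]' 0; python3 -m pendant '[[0,0,0,-0.12],[0,0,0,-0.24],[0,0,0,-0.36],[0,0,0,-0.48],[0,0,0,-0.6],[0,0,0,-0.7],[0,0,0,-0.75],[0,0,0,-0.75],[0,0,0,-0.75]]'
cat > go.py <<'E'
import sys
from h import *
def go(x,y,z,yaw):
    s=sense(); T=R.from_rotvec(s["tool_rot"]).as_matrix()
    print("t",s["t"],"pos",s["ee_pos"],"q6",s["joint_pos"][5],"z",T[:,2],"open",s["opening"],"F",s["ft_force"])
    cy=np.degrees(np.arctan2(T[1,0],T[0,0]));d=(yaw-cy+180)%360-180
    print("yaw",cy,"shift",T.T@(np.array([x,y,z])-s["ee_pos"]),"roll",-np.radians(d))
if __name__=="__main__": go(*map(float,sys.argv[1:]))
E
python3 go.py 506.8 -284.5 89 144.2
```

```text
t: 2.37
ee_pos: [504.7, -285.8, 178.1]
tool_rot: [-1.985, -2.433, 0.001]
ft_force: [1.6, 0.3, 0.5]
opening: 42.8
gripper_force: 0.0
t: 3.12
ee_pos: [505.8, -285.7, 178.9]
tool_rot: [0.966, 2.989, -0.0]
ft_force: [-0.7, 0.1, 1.0]
opening: 42.7
gripper_force: 0.0
t 3.1167 pos [ 505.75455814 -285.73740424  178.93540625] q6 0.11135864797143052 z [ 4.43790087e-04 -4.47924085e-04 -9.99999801e-01] open 42.69784858568049 F [-0.66883639  0.06509665  0.96375651]
yaw 144.1592186790489 shift [-6.69985616e-02  1.62452714e+00  8.99352981e+01] roll -0.0007117683239089515
```

```bash
python3 -m pendant '[[0,0.001,0.02,0],[0,0.0015,0.045,0],[0,0.0015,0.07,0],[0,0.0015,0.082,0],[0,0.0015,0.089,0],[0,0.0015,0.089,0]]'; python3 -m pendant '[[0,0,0,0],[0,0,0,0],[0,0,0,0],[0,0,0,0],[0,0,0,0],[0,0,0,0]]' -1 50
python3 go.py 506.8 -284.5 89 92.4
```

```text
t: 3.62
ee_pos: [506.3, -283.3, 87.7]
tool_rot: [-0.963, -2.987, -0.001]
ft_force: [-0.1, -0.2, -0.1]
opening: 42.7
gripper_force: 0.0
t: 4.12
ee_pos: [508.5, -284.4, 91.0]
tool_rot: [0.961, 2.988, -0.002]
ft_force: [-1.9, -1.8, 5.7]
opening: 13.3
gripper_force: 52.4
t 4.1167 pos [ 508.52996506 -284.42613984   90.97851343] q6 0.1126980511838342 z [ 0.00231989 -0.00237576 -0.99999449] open 13.311691550711483 F [-1.94387242 -1.76925181  5.6993511 ]
yaw 144.35065575180738 shift [ 1.36918273 -1.06714008  1.97466467] roll 0.9067099914391687
```

```bash
python3 -m pendant '[[0,0,-0.002,0.08],[0,0,-0.002,0.17],[0,0,-0.002,0.26],[0,0,-0.002,0.35],[0,0,-0.002,0.44],[0,0,-0.002,0.53],[0,0,-0.002,0.62],[0,0,-0.002,0.71],[0,0,-0.002,0.8],[0,0,-0.002,0.87],[0,0,-0.002,0.907],[0,0,-0.002,0.907]]'; python3 -m pendant '[[0,0,0,0],[0,0,0,0],[0,0,0,0]]'
python3 go.py 506.8 -284.5 89 92.4
```

```text
t: 5.12
ee_pos: [506.9, -285.3, 91.0]
tool_rot: [2.177, 2.264, -0.006]
ft_force: [-1.7, -6.0, -2.3]
opening: 13.0
gripper_force: 51.4
t: 5.37
ee_pos: [506.9, -285.3, 91.1]
tool_rot: [2.175, 2.265, -0.006]
ft_force: [-1.3, -5.7, -2.4]
opening: 12.6
gripper_force: 51.4
t 5.3667 pos [ 506.91271949 -285.2722407    91.0532352 ] q6 1.0198400575516449 z [-0.00181815 -0.00354399 -0.99999207] open 12.645634879498196 F [-1.31912968 -5.73939186 -2.40851574]
yaw 92.31073613364244 shift [ 0.78327306 -0.07747354  2.05068704] roll -0.0015579483709995386
```

```bash
python3 -m pendant '[[0,0,0,0],[0,0,0,0],[0,0,0,0],[0,0,-0.03,0],[0,0,-0.07,0],[0,0,-0.11,0],[0,0,-0.15,0],[0,0,-0.19,0],[0,0,-0.22,0],[0,0,-0.22,0],[0,0,-0.22,0]]' 0
python3 - <<'E'
from h import *
s=sense(); c=camera_info("wrist"); im=get_image("wrist")[:,:,::-1].copy(); np.save("w2.npy",c,allow_pickle=True); cv2.imwrite("pics/wrist2.png",im)
print(s["ee_pos"]); p=proj(c,[(506.8,-284.5,96)])[0].astype(int); print(p)
u=np.array([.9991,.0419]);v=np.array([-.0419,.9991]);O=np.array([636.5,-278.9])
k=im[max(p[1]-38,0):p[1]+37,max(p[0]-50,0):p[0]+50]; k=cv2.resize(k,None,fx=6,fy=6,interpolation=cv2.INTER_CUBIC)
cv2.imwrite("pics/knob2.png",k)
E
```

```text
t: 6.28
ee_pos: [509.0, -283.6, 314.2]
tool_rot: [2.17, 2.264, 0.003]
ft_force: [0.7, 0.8, -0.8]
opening: 42.5
gripper_force: 0.0
[ 509.03148621 -283.5938681   314.21159933]
[319 177]
```

View pics/wrist2.png

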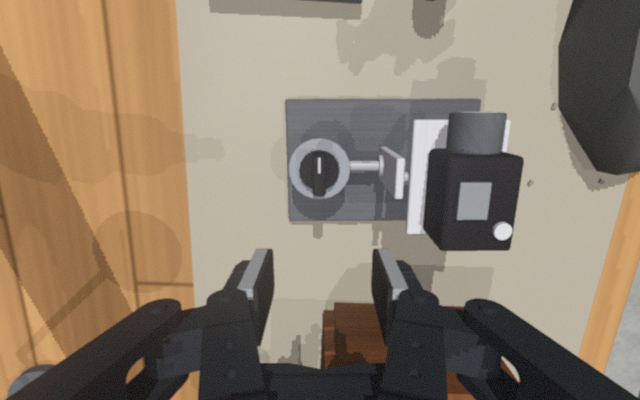

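The bar is now vertical in the picture, with its mark at (320,158) to (320,175) towards the lens direction. The foot's edges are clear: the front edge at row 99 from 287 to 480, and the left edge from (287,100) to (290,220). I'll measure both the stand and the bar again from these.

```bash
cat >> h.py <<'E'
def edge(img,a,b,n=40,w=5):
    gg=cv2.GaussianBlur(cv2.cvtColor(img,cv2.COLOR_BGR2GRAY),(0,0),.8).astype(np.float32)
    a=np.array(a,float);b=np.array(b,float);d=(b-a)/np.linalg.norm(b-a);nn=np.array([-d[1],d[0]]);o=[]
    for k in np.linspace(.06,.94,n):
        off=np.arange(-w,w+.1,.25); P=(a+(b-a)*k+off[:,None]*nn).astype(np.float32)
        v=cv2.remap(gg,P[:,0],P[:,1],1).ravel(); o.append(P[np.abs(np.gradient(v)).argmax()])
    return np.array(o)
def fit(P):
    vx,vy,x,y=cv2.fitLine(P[:,:2].astype(np.float32),cv2.DIST_HUBER,0,.5,.01).ravel()
    return np.array([x,y]),np.degrees(np.arctan2(vy,vx)),np.median(np.abs((P[:,0]-x)*vy-(P[:,1]-y)*vx))
E
python3 - <<'E'
from h import *
im=cv2.imread("pics/wrist2.png"); c=np.load("w2.npy",allow_pickle=True).item()
for a,b in [((287,99),(440,99)),((287,100),(290,220)),((290,220),(405,220))]: print(fit(onz(c,edge(im,a,b),12)))
w=np.argwhere((im[150:185,310:330].min(2)>130))[:,::-1]+[310,150]
print(len(w),fit(onz(c,w,96)),onz(c,[(319.5,172)],66))
# lens barrel (top silhouette) edges and plate edges; plate top z ~104
b=edge(im,(449,118),(447,150),20,4); b2=edge(im,(504,118),(505,150),20,4)
print("barrel edges z142",fit(onz(c,b,142)),fit(onz(c,b2,142)))
E
```

```text
(array([ 555.3918, -205.9145], dtype=float32), np.float32(2.4079943), np.float64(0.0008164611339073202))
(array([ 466.38666, -272.49146], dtype=float32), np.float32(-87.37351), np.float64(0.32833305607803986))
(array([ 549.30945, -357.70694], dtype=float32), np.float32(4.9696765), np.float64(1.1557757716991002))
57 (array([ 506.52798, -271.35815], dtype=float32), np.float32(83.23005), np.float64(1.0119486342087498)) [[ 507.16676057 -284.52452848   66.        ]]
barrel edges z142 (array([ 610.876  , -234.19751], dtype=float32), np.float32(-88.095314), np.float64(0.14346009806362237)) (array([ 658.0196 , -230.01004], dtype=float32), np.float32(-87.45054), np.float64(0.19951645330567014))
```

```bash
python3 - <<'E'
from h import *
im=cv2.imread("pics/wrist2.png"); c=np.load("w2.npy",allow_pickle=True).item()
print(im[152:198,309:332].min(2))
P=[]
for y in range(158,173):
    r=im[y,315:325].min(2) if 0 else im[y,315:325].min(1).astype(float)
    w=np.clip(r-90,0,None)
    if w.sum()>80: P.append((315+(w*np.arange(10)).sum()/w.sum(),y))
print(P); print(fit(onz(c,P,96)))
E
```

```text
[[125 100  77 ... 122 136 148]
 [ 84  73  68 ...  84 110 138]
 [ 63  64  64 ...  61  78 100]
 ...
 [164 167 167 ... 165 169 160]
 [154 164 163 ... 158 152 137]
 [123 138 151 ... 129 119 106]]
[(np.float64(318.79924242424244), 158), (np.float64(318.7878787878788), 159), (np.float64(318.8), 160), (np.float64(318.8026755852843), 161), (np.float64(318.7849829351536), 162), (np.float64(318.77852348993287), 163), (np.float64(318.7925170068027), 164), (np.float64(318.80872483221475), 165), (np.float64(318.77852348993287), 166), (np.float64(318.80743243243245), 167), (np.float64(318.7762711864407), 168), (np.float64(318.8382838283828), 169), (np.float64(318.7658862876254), 170), (np.float64(318.7815699658703), 171), (np.float64(318.81322957198444), 172)]
(array([ 505.9819 , -270.48056], dtype=float32), np.float32(-87.83106), np.float64(0.010494329040420775))
```

```bash
python3 -m pendant '[[0.02,0,0,0.05],[0.06,0.001,0,0.1],[0.1,0.002,0,0.15],[0.14,0.003,0,0.2],[0.18,0.003,0,0.25],[0.22,0.004,0,0.3],[0.26,0.005,0,0.3],[0.3,0.005,0,0.3],[0.34,0.006,0,0.3],[0.375,0.007,0,0.3],[0.4,0.007,0,0.3],[0.413,0.0075,0,0.3]]' 1; python3 -m pendant '[[0,0,0,0],[0,0,0,0]]'
python3 - <<'E'
from h import *
s=sense(); c=camera_info("wrist"); im=get_image("wrist")[:,:,::-1].copy(); np.save("w3.npy",c,allow_pickle=True); cv2.imwrite("pics/wrist3.png",im)
print(s["ee_pos"],s["t"])
E
```

```text
t: 7.33
ee_pos: [496.4, 132.5, 309.1]
tool_rot: [-2.483, -1.921, 0.005]
ft_force: [0.5, -0.4, -0.2]
opening: 85.5
gripper_force: 0.0
t: 7.5
ee_pos: [497.3, 129.5, 309.9]
tool_rot: [-2.487, -1.919, 0.005]
ft_force: [-0.2, -0.5, -0.2]
opening: 85.5
gripper_force: 0.0
[497.33694521 129.49102456 309.88394514] 7.5
```

View pics/wrist3.png

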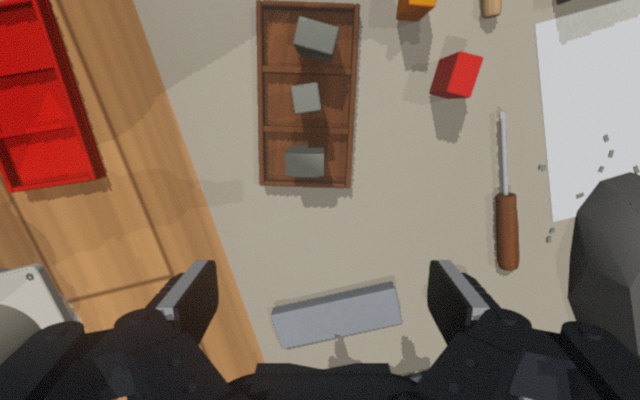

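The wrist view shows the seal at (305,162), the lowest of the three stones in the tray. I'll crop in on it.

```bash
python3 - <<'E'
import cv2
im=cv2.imread("pics/wrist3.png"); cv2.imwrite("pics/seal3.png",cv2.resize(im[135:190,270:340],None,fx=10,fy=10,interpolation=cv2.INTER_CUBIC))
E
```

```text
(no output)
```

View pics/seal3.png

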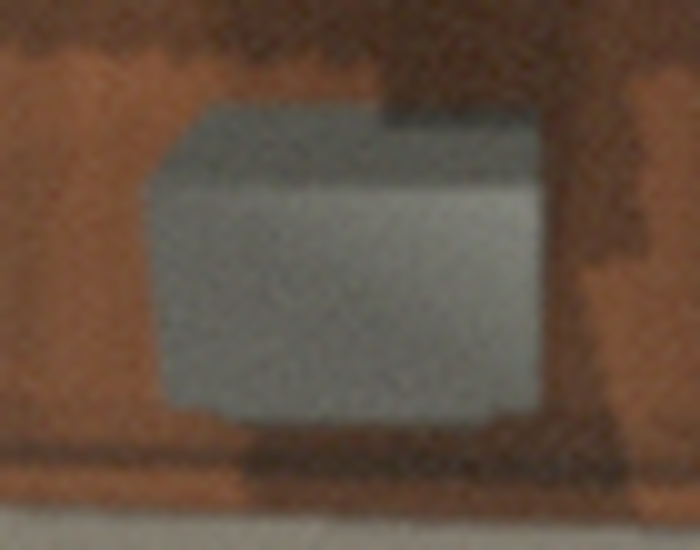

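The seal crop shows the high back edge from (150,187) to (541,183) and the low front edge from (163,407) to (541,408), with the panel's lip below it, facing image-down.

```bash
python3 - <<'E'
from h import *
c=np.load("w3.npy",allow_pickle=True).item(); f=lambda L:[(270+(x+.5)/10-.5,135+(y+.5)/10-.5) for x,y in L]
b=onz(c,f([(150,187),(541,183)]),82); a=onz(c,f([(163,407),(541,408)]),64)
for n,P in(("back",b),("front",a)): d=P[1]-P[0]; print(n,P[:,:2],"len",np.linalg.norm(d),"yaw",np.degrees(np.arctan2(d[1],d[0])))
bm,am=b.mean(0)[:2],a.mean(0)[:2]; print("depth",np.linalg.norm(bm-am),"centre",(am+bm)/2,"dir front",np.degrees(np.arctan2(*(am-bm)[::-1])))
im=cv2.imread("pics/wrist3.png"); 
for s in [((262,10),(262,180)),((359,10),(353,180)),((266,186),(345,188))]: print("tray",fit(onz(c,edge(im,*s),22)))
E
python3 go.py 500 130 60 75
```

```text
back [[465.75377255 160.54197369]
 [503.58194917 151.01531913]] len 39.00933342159885 yaw -14.135432590834789
front [[457.97124654 135.92920874]
 [496.94043599 125.58551791]] len 40.318601998221524 yaw -14.865380983904211
depth 26.039927682741727 centre [481.06185106 143.26800487] dir front -106.07885427669682
tray (array([445.23184, 219.68718], dtype=float32), np.float32(72.41222), np.float64(0.0005411774385200019))
tray (array([552.218  , 194.64964], dtype=float32), np.float32(73.381294), np.float64(0.5301464187241226))
tray (array([472.6527, 109.1687], dtype=float32), np.float32(-16.329012), np.float64(0.2715447842491118))
t 7.55 pos [497.56163745 128.74326584 310.24267748] q6 2.082566320090447 z [-0.00208303 -0.00118424 -0.99999713] open 85.4869008241629 F [ 0.52156897 -0.00160953 -0.06331798]
yaw 75.20481321783517 shift [  2.25737092   2.46488828 250.23539163] roll 0.003574665002828276
```

```bash
python3 -m pendant '[[0.005,-0.01,0.03,0],[0.0099,-0.0197,0.07,0],[0.0099,-0.0197,0.11,0],[0.0099,-0.0197,0.145,0],[0.0099,-0.0197,0.165,0],[0.0099,-0.0197,0.17,0],[0.0099,-0.0197,0.17,0],[0.0099,-0.0197,0.17,0]]'; python3 go.py 481.1 143.3 48 75.1
```

```text
t: 8.22
ee_pos: [482.4, 143.3, 142.3]
tool_rot: [2.49, 1.915, 0.002]
ft_force: [0.4, 0.1, -0.0]
opening: 85.4
gripper_force: 0.0
t 8.2167 pos [482.36037338 143.27348655 142.32867056] q6 2.1194147842915982 z [ 1.28734682e-03  2.63500717e-04 -9.99999137e-01] open 85.374954979325 F [ 0.39670945  0.08905585 -0.01812664]
yaw 75.1129925899957 shift [-0.35340295 -1.33585069 94.32697357] roll 0.0002267634737864698
```

```bash
python3 -m pendant '[[0,-0.0005,0.025,0],[0,-0.0005,0.05,0],[0,-0.0005,0.07,0],[0,-0.0005,0.085,0],[0,-0.0005,0.093,0],[0,-0.0005,0.093,0]]'; python3 go.py 481.1 143.3 48 75.1; python3 -m pendant '[[0,0,0,0],[0,0,0,0],[0,0,0,0],[0,0,0,0],[0,0,0,0],[0,0,0,0],[0,0,0,0],[0,0,0,0]]' -1 50; python3 go.py 481.1 143.3 48 75.1
```

```text
t: 8.72
ee_pos: [481.3, 144.0, 48.4]
tool_rot: [2.489, 1.916, -0.0]
ft_force: [-0.1, -0.4, -0.2]
opening: 85.5
gripper_force: 0.0
t 8.7167 pos [481.31811755 143.96962073  48.36791126] q6 2.1200247212395102 z [ 3.77511312e-05 -6.56690300e-05 -9.99999997e-01] open 85.46909685925756 F [-0.05497757 -0.35686391 -0.19251924]
yaw 75.18666965128517 shift [-0.70311163 -0.03968539  0.36794699] roll 0.0015126707764816815
t: 9.38
ee_pos: [482.1, 144.6, 49.7]
tool_rot: [2.488, 1.917, 0.004]
ft_force: [0.4, 0.4, 7.1]
opening: 38.9
gripper_force: 51.0
t 9.3833 pos [482.05371257 144.56861003  49.67352187] q6 2.120112391484088 z [ 2.73062953e-03  8.09696008e-04 -9.99995944e-01] open 38.8907969010736 F [0.35841779 0.41913429 7.0867083 ]
yaw 75.22096305551678 shift [-1.47239911 -0.60261428  1.66988366] roll 0.0021112035920402886
```

```bash
python3 -m pendant '[[0,0,-0.01,0],[0,0,-0.03,0],[0,0,-0.055,0],[0,0,-0.085,0],[0,0,-0.115,0],[0,0,-0.14,0],[0,0,-0.15,0],[0,0,-0.15,0]]'; python3 -m pendant '[[-0.005,0.005,0,-0.03],[-0.02,0.02,0,-0.06],[-0.04,0.04,0,-0.09],[-0.06,0.06,0,-0.12],[-0.08,0.085,0,-0.15],[-0.1,0.107,0,-0.18],[-0.12,0.128,0,-0.21],[-0.14,0.149,0,-0.24],[-0.16,0.17,0,-0.27],[-0.175,0.186,0,-0.3],[-0.185,0.197,0,-0.302],[-0.19,0.202,0,-0.302]]'; python3 -m pendant '[[0,0,0,0],[0,0,0,0],[0,0,0,0]]';python3 go.py 628.5 -90.5 154 92.5
```

```text
t: 10.05
ee_pos: [482.4, 144.7, 201.2]
tool_rot: [2.487, 1.916, 0.008]
ft_force: [0.7, -0.3, -1.4]
opening: 39.9
gripper_force: 50.6
t: 11.05
ee_pos: [627.4, -93.0, 194.9]
tool_rot: [-2.172, -2.265, 0.005]
ft_force: [0.4, 0.1, -1.8]
opening: 39.9
gripper_force: 50.7
t: 11.3
ee_pos: [626.9, -89.9, 197.4]
tool_rot: [-2.17, -2.269, 0.002]
ft_force: [-0.0, -0.0, -1.1]
opening: 39.5
gripper_force: 50.7
t 11.3 pos [626.85403717 -89.93456484 197.40124048] q6 1.3831511849659157 z [-2.16553610e-03  7.28250007e-04 -9.99997390e-01] open 39.466787155927115 F [-0.03139337 -0.00958738 -1.11878365]
yaw 92.57599983256574 shift [-0.67463989  1.71135293 43.39715103] roll 0.0013264473092366087
```

```bash
python3 -m pendant '[[0,0.0005,0.01,0],[0,0.001,0.022,0],[0,0.0015,0.033,0],[0,0.0015,0.04,0],[0,0.0015,0.0434,0],[0,0.0015,0.0434,0],[0,0.0015,0.0434,0]]'; python3 go.py 628.5 -90.5 154 92.5
python3 - <<'E'
from h import *
ct,cs=camera_info("top"),camera_info("side")
it=get_image("top")[:,:,::-1].copy(); iss=get_image("side")[:,:,::-1].copy(); cv2.imwrite("pics/top4.png",it); cv2.imwrite("pics/side4.png",iss)
F=(629.2,-106.5,142)
p,q=proj(ct,[F])[0].astype(int),proj(cs,[F])[0].astype(int); print(p,q)
cr=lambda i,p,k:cv2.resize(i[p[1]-40:p[1]+40,p[0]-50:p[0]+50],None,fx=k,fy=k,interpolation=cv2.INTER_CUBIC)
q=q+[15,0]; p=p+[10,0]; print("origins",p-[50,40],q-[50,40])
cv2.imwrite("pics/crop4.png",np.hstack([cr(it,p,4),cr(iss,q,4)]))
E
```

```text
t: 11.88
ee_pos: [629.2, -90.8, 154.9]
tool_rot: [-2.172, -2.27, 0.0]
ft_force: [-0.2, 0.4, -1.4]
opening: 39.5
gripper_force: 50.7
t 11.8833 pos [629.24899216 -90.82732254 154.86658911] q6 1.3832596843582745 z [-1.40479090e-04  3.32219886e-05 -9.99999990e-01] open 39.54315289218146 F [-0.1821505   0.37585029 -1.36991678]
yaw 92.53124403849425 shift [ 0.36004765 -0.73368507  0.86670519] roll 0.0005453113433447707
[372 128] [310 126]
origins [332  88] [275  86]
```

View pics/crop4.png

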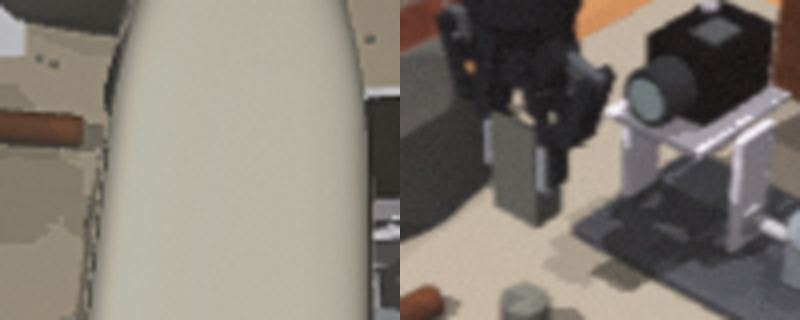

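The top view is blocked by the arm. The side view shows the seal held upright. The corners of its back face are at about crop (497,203), (540,226) and (495,112), the lens glass is centred at about (648,98), and the plate looks level. I'll compare these with projected predictions.

```bash
python3 - <<'E'
from h import *
cs=camera_info("side"); u=np.array([.99905,.0436,0]);v=np.array([-.0436,.99905,0]);z=np.array([0,0,1.]);O=np.array([636.7,-278.3,0]); S=O+188*v
pts={"lens":O+62*v+142*z,"bbl(+x)":S+20*u+13*v+112*z,"bbr(-x)":S-20*u+13*v+112*z,"btl":S+20*u+13*v+188*z,"btr":S-20*u+13*v+188*z,"fbr":S-20*u-13*v+112*z,"plate c near":O-44*u+55*v+104*z}
for k,p in pts.items():
    q=proj(cs,[p])[0]; print(k,q,"crop",400+(q[0]-275+.5)*4-.5,(q[1]-86+.5)*4-.5)
E
```

```text
lens [336.24900985 110.07893579] crop 646.4960393974393 97.81574316140438
bbl(+x) [297.62134639 137.02306647] crop 491.98538555505047 205.59226588432125
bbr(-x) [308.31930992 142.84458823] crop 534.7772396753769 228.87835290767555
btl [296.76941509 112.96937009] crop 488.5776603786935 109.37748034130658
btr [307.98854163 118.63882727] crop 533.454166514271 132.05530907967233
fbr [314.80674271 138.66630338] crop 560.7269708466704 212.16521350477592
plate c near [349.07087295 126.17679711] crop 697.7834918134422 162.20718845846937
```

```bash
python3 - <<'E'
from h import *
cw=camera_info("wrist"); iw=get_image("wrist")[:,:,::-1].copy(); cv2.imwrite("pics/wrist5.png",iw); np.save("w5.npy",cw,allow_pickle=True)
u=np.array([.99905,.0436,0]);v=np.array([-.0436,.99905,0]);z=np.array([0,0,1.]);O=np.array([636.7,-278.3,0]); S=O+188*v
for p in (S+20*u+13*v+188*z,S-20*u+13*v+188*z,S+20*u+13*v+112*z,S-20*u+13*v+112*z): print(proj(cw,[p])[0])
iss=cv2.imread("pics/side4.png")
a=cv2.resize(iw[200:400,220:420],(400,400),interpolation=cv2.INTER_CUBIC)
b=cv2.resize(iss[105:155,285:335],(400,400),interpolation=cv2.INTER_CUBIC)
cv2.imwrite("pics/crop5.png",np.hstack([a,b]))
E
```

```text
[387.42125459 298.53168399]
[251.01819681 298.65149953]
[360.2418134  218.64475055]
[280.38467898 218.69230438]
```

View pics/crop5.png

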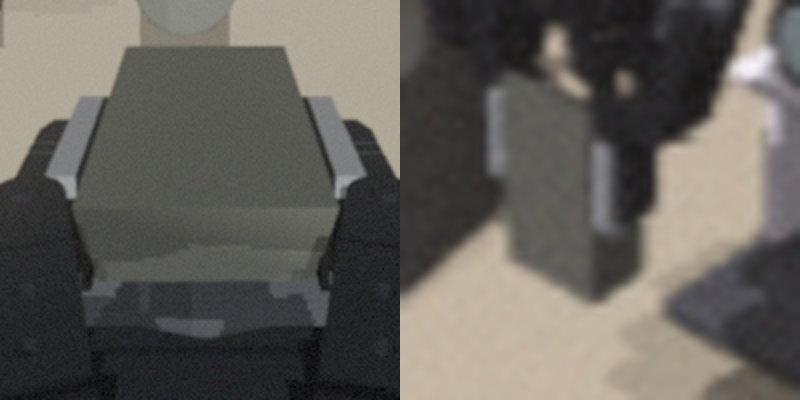

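The wrist view shows the back face's corners at crop (125,46), (283,46), (74,207) and (341,205). In the side view its bottom corners are at (509,262) and (592,302). I'll run a small least-squares fit for the seal's pose.

```bash
python3 - <<'E'
from h import *
from scipy.optimize import least_squares
cs=camera_info("side"); cw=np.load("w5.npy",allow_pickle=True).item()
u=np.array([.99905,.0436,0]);v=np.array([-.0436,.99905,0]);z=np.array([0,0,1.]);O=np.array([636.7,-278.3,0])
S=O+188*v+112*z; B=np.array([u,v,z]).T
loc=np.array([(-20,13,0),(20,13,0),(-20,13,76),(20,13,76)],float)
W=np.array([(125,46),(283,46),(74,207),(341,205)],float); W=[220,200]+(W+.5)/2-.5
D=np.array([(592,302),(509,262)],float); D=[285,105]+(D-[400,0]+.5)/8-.5
def P(x): return S+(R.from_rotvec(x[3:]).apply(loc)+x[:3])@B.T
def res(x,w,s):
    p=P(x); r=[]
    if w: r.append((proj(cw,p)-W).ravel())
    if s: r.append(2*(proj(cs,p[:2])-D-[-.3,0]).ravel())
    return np.concatenate(r+[x[3:]*50])
for n,w,s in(("wrist",1,0),("both",1,1)):
    r=least_squares(res,np.zeros(6),args=(w,s)); print(n,"dxyz(stand)",r.x[:3].round(2),"rot deg",np.degrees(r.x[3:]).round(2),"res",r.fun[:-3].round(2))
print("side edge heights: onz", [ ((onz(cs,D+[-.3,0],zz)-S)@B).round(1).tolist() for zz in (110,112,114)])
E
python3 go.py 628.5 -90.5 154 92.5
```

```text
wrist dxyz(stand) [ 0.77 -2.69 -1.6 ] rot deg [-0.23  0.4   0.07] res [ 0.13  0.12 -0.05 -0.19 -0.03 -0.1  -0.02  0.14]
both dxyz(stand) [ 0.83 -2.52 -1.35] rot deg [-0.21  0.36  0.09] res [ 0.19 -0.03  0.13 -0.36 -0.17 -0.09  0.2   0.15  0.97  0.77  0.33 -0.67]
side edge heights: onz [[[-16.3, 9.3, -2.0], [20.5, 11.5, -2.0]], [[-18.2, 11.3, 0.0], [18.5, 13.5, 0.0]], [[-20.1, 13.3, 2.0], [16.5, 15.5, 2.0]]]
t 12.0333 pos [629.79901018 -91.05230577 155.75654592] q6 1.383260956554157 z [ 1.61108033e-03 -2.18337858e-04 -9.99998678e-01] open 39.57903882526804 F [ 0.17509439 -0.07204924 -1.78021313]
yaw 92.51814254831929 shift [ 0.60935286 -1.27629829  1.7543302 ] roll 0.0003166472028740155
```

```bash
python3 -m pendant '[[0.001,-0.0004,-0.0004,0],[0.0022,-0.0009,-0.0008,0],[0.0022,-0.0009,-0.0008,0],[0.0022,-0.0009,-0.0008,0],[0.0022,-0.0009,-0.0008,0],[0.0022,-0.0009,-0.0008,0]]'
python3 - <<'E'
from h import *
s=sense(); c=camera_info("wrist"); im=get_image("wrist")[:,:,::-1].copy(); print(s["t"],s["ee_pos"],s["gripper_force"],np.abs(s["qd"]).max())
b=edge(im,(282,222.5),(361,222.5),w=4); t=edge(im,(262,303),(385,302.5),w=4)
u=np.array([.99905,.0436,0]);v=np.array([-.0436,.99905,0]);O=np.array([636.7,-278.3,0])
for zz,e in((112,b),(188,t)):
    P=onz(c,e,zz)-O; print(zz,"y back face (want 201)",np.median(P@v), "ang",fit(P)[1])
E
```

```text
t: 12.53
ee_pos: [628.3, -88.8, 155.7]
tool_rot: [-2.172, -2.27, -0.0]
ft_force: [0.4, -0.1, -2.2]
opening: 39.5
gripper_force: 50.7
12.5333 [628.25813702 -88.83023272 155.71885949] 50.69354921579361 0.0017787576486274406
112 y back face (want 201) 201.3377471146607 ang 2.4857645
188 y back face (want 201) 201.60681642898996 ang 2.8036482
```

The back face reads 201.3–201.6 mm against a wanted 201, its yaw is 2.5–2.8° against the stand's 2.5°, and the arm is steady. I'm handing in.

```bash
python3 -c "
from cell import *
print(sign_off())"
```

```text
the job is handed in; nothing more can be done
None
```

I turned the tilt knob to its level mark (within about 0.3° by camera), and the job is handed in with the seal held steady and upright, panel facing the lens, about 11 cm in front of it and within roughly 1–2 mm by my own camera measurements.

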